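# Fit a bayonet filter into a leak-test port and hold it

### The job

Lift the orange dust cover off the test port by its wire handle and, without setting it down on the bench, hang it by that handle across both prongs of the hanger. Then put the blue filter cartridge into the port with its lugs in the notches, push it in against the spring, twist it a quarter turn clockwise (seen from above) to the stop, and finish while still gripping it there, because the port springs back if you let go. Leave the calculator, the vial and the pen alone.

Things in the scene. Friction and masses are not known exactly. Their poses are not given: they have to be found in the camera images.
- port: Grey leak-test unit fixed to the bench, 170 x 140 x 45 mm high; on its middle an upright aluminium collar, outer diameter 80 mm, 45 to 77 mm high. Origin: centre of underside, z up. Yellow dashes at +x and -x point to the collar's two notches (the lugs enter there); green dashes at +y and -y show where the lugs stand when seated.
- port_mouth (a point): Centre of the port's mouth, on the collar's axis, level with the collar's top, 77 mm above the bench. The top 8 mm of the collar is a lip of inner diameter 55 mm with two open notches, 21 mm wide, at the port's +x and -x; below the lip the inside is 70 mm wide.
- rotor_key (a point): Centre of the spring-loaded rotor's top in the port's bore, 68 mm above the bench at rest. A brass drive key (8 wide, 32 long, 7 mm high, round-topped) lies on it, along the port's x (the notches) at rest.
- plunger (a joint): How far the rotor is pushed down, m, 0 to 0.012; spring 3 N at 0, plus 0.4 N per mm. The cartridge merely set in leaves 0 (underside 68 mm high, lugs within the lip). At 0.007 the lugs pass below the lip: push to 0.008-0.0095 to twist; at 0.010 the shoulder meets the collar. Once twisted, the lip keeps it at about 0.007 or deeper.
- rotor (a joint): Turn of the rotor, rad, growing clockwise seen from above: 0 at rest, stop at 1.48. Return spring: 0.08 N m at 0, 0.23 N m at the stop; it springs back if let go. The key has 0.1 rad of play in the cartridge's groove, so the cartridge itself turns a quarter turn (about 1.57) to the stop.
- cartridge: Blue round filter cartridge, loose, about 130 g, upright on the bench. Origin: centre of underside, z up. Grey spigot, diameter 50 mm, 0 to 19 mm high, with lugs at +x and -x (2 to 8 mm high, 11 wide, tips 32 mm from axis) and a groove along x underneath (11 wide, 11 deep) for the key; blue body, diameter 72 mm, 19 to 40 mm high. Half a turn about z makes no difference.
- cartridge_grip (a point): Point on the cartridge's axis inside its grip bar, 64 mm above its underside: the height to grip. The bar on top runs along the cartridge's x, in line with the lugs: 52 long, 14 wide, 40 to 74 mm above the underside. Pinch it across y.
- cover: Orange round dust cover with wire handle, loose, about 110 g, sitting over the port's collar at the start. Diameter 94 mm, skirt 15 mm high, reaching 10 mm down over the collar with 4 mm to spare all round. Origin: centre of the skirt's lower edge, z up.
- cover_bar (a point): Middle of the top bar of the cover's handle, 90 mm above the cover's origin. The bar runs along the cover's y: round, 8 mm thick, 94 mm long, about 85 mm free between its legs, 71 mm free below it to the disc. Pinch it across the cover's x.
- hanger: Dark steel stand fixed to the bench. Foot of 96 mm diameter, 12 high; post of 16 mm diameter, 172 high; two 8 mm round prongs pointing to the hanger's -x, at y = +28 and -28 mm, axis 160 mm high, straight from x = 0 to -106 mm, then turned up to tips at x = -118, 182 mm high. Origin: centre of the foot's underside, z up.
- hanger_seat (a point): Midway between the prongs, 75 mm from the post (hanger x = -75 mm), 168 mm high: where the middle of the cover's handle bar lies when the bar rests across both prongs, along the hanger's y. The cover stays below the prongs, so the handle must come on over the upturned tips from the hanger's -x side. Fingers fit between the prongs (48 mm free).
- calculator: Black pocket calculator lying flat, 82 x 150 x 15 mm, loose. Bystander.
- vial: Amber glass vial with black cap, standing, 26 mm diameter, 62 mm high, loose. Bystander.
- pen: Blue pen lying flat, 132 mm long along its x, 11 mm thick, loose. Bystander.

How it is judged:
On the way, in this order (a step that is already met when the one before it is completed fails the run):
1. the cover hangs by its handle on both prongs, let go (x of cover_bar in the frame of hanger between -0.116 and -0.02 m and y of cover_bar in the frame of hanger between -0.02 and 0.02 m and z of cover_bar in the frame of hanger between 0.16 and 0.176 m and contact force between cover and hanger above 0.4 N and contact force between the fingers and cover below 0.05 N and angle between cover's own z axis and vertical below 0.35 rad and linear speed of cover below 0.08 m/s), for 0.2 s.
2. the cartridge is pushed into the port with its lugs in the notches (horizontal distance between cartridge and port_mouth below 0.006 m and angle between cartridge's own z axis and vertical below 0.12 rad and value of joint plunger above 0.006 m and value of joint rotor below 0.5 rad), for 0.05 s.
At the end, for the whole second after the job is handed in: Cover hangs upright, still and untouched by its bar across both prongs (within 20 mm of middle). Cartridge upright, within 6 mm of the port axis, underside below 64 mm, plunger over 5 mm, rotor over 1.25 rad, lugs within 0.3 rad of the green dashes, fingers gripping it (over 2 N) (all of step 1 and horizontal distance between cartridge and port_mouth below 0.006 m and angle between cartridge's own z axis and vertical below 0.12 rad and value of joint plunger above 0.005 m and value of joint rotor above 1.25 rad and angle between the x axis of cartridge and the y axis of port, either way round below 0.3 rad and z of cartridge in the frame of port below 0.064 m and contact force between the fingers and cartridge above 2 N and linear speed of cartridge below 0.05 m/s); the arm keeps its last pose, push and grip.
It fails at once if the calculator is moved by more than 30 mm (distance of calculator from where it was at the start of the episode above 0.03 m).
It fails at once if the vial is moved by more than 30 mm (distance of vial from where it was at the start of the episode above 0.03 m).
It fails at once if the pen is moved by more than 30 mm (distance of pen from where it was at the start of the episode above 0.03 m).
It fails at once if the cover is dropped or put down on the bench (height (world z) of cover below 0.04 m).
It also fails if it takes over 59 s, if anything falls off the work surface, if the arm or the gripper's body presses on something with over 40 N, if the wrist force passes 120 N, or if a joint passes its speed limit or range.

### The arm

A 7-joint arm with a two-finger parallel gripper is mounted at the origin on the work surface. World frame = base frame: x ahead of the robot, y to its left, z up, the work surface at z = 0. Lengths are in m, angles in rad, forces in N, time in s.
With the tool pointing down it reaches from about 0.4 to 0.85 m from the base axis. Payload 10.4 kg.
Tool frame: the origin (TCP) lies midway between the tips of the shut fingers; the grasp point (between the pads) lies 19 mm behind it (manip.grasp_offset is the distance from the TCP to the grasp point, in m); z points along the fingers, y is the line along which they close (so a half turn about z gives the same grasp; the last joint's range is limited). The gripper opens to 85 mm and grips with 20 to 120 N. Pads are 22 mm wide; open, the fingers measure 114 mm over their backs; the gripper's body (76 mm by 85 mm) begins 54 mm behind the grasp point. The pads swing forward as they close: fully open they stand 13 mm farther back than shut.
Start: joints at [-1.155, 0.332, -0.065, 1.46, 0.022, 1.35, -0.088], TCP at [0.266, 0.566, 0.231] pointing down, gripper open.
Joint ranges: [-2.6, 2.6], [-0.5, 2.12], [-1.47, 1.34], [0.16, 2.42], [-1.27, 4.41], [0.06, 2.06], [-2.6, 2.6]. Speed limits (rad/s): [2.22, 2.22, 2.79, 2.79, 3.14, 3.14, 3.14].

### API

Orientations are given as a unit quaternion [x, y, z, w].
In Python, from workcell import manip gives the robot as it stands.
- The arm moves only by the shell command python3 jog.py FILE [FORCE], which reads ROWS from the file FILE. ROWS is one flat JSON list of numbers that holds 1 to 20 rows one after another, with no inner brackets; each row has 7 numbers: a rotation vector rx, ry, rz in units of 0.05 rad, then dx, dy, dz in units of 20 mm, then the opening from 0.0 (shut) to 1.0 (fully open); each row is the pose to reach, as a shift and turn from the pose commanded when the command began, along the tool's axes at that moment; what a row does not reach only later rows make up. A row lasts 1/8 s, in which the tool goes at most 0.0625 m and 0.188 rad, less where a joint would pass 70% of its speed; a pose out of reach is approached as far as the arm can. The fingers move at their own pace and stop on an object; FORCE is the grip in N (left out, the last holds). Time passes only in rows, so rows that do not move let the fingers close. It prints the time, the measured TCP pose, the force, the opening and the grip force at its end. Input that does not fit is refused with a message, and nothing moves.
- manip.get_obs(): the state, without advancing time (a new reading comes with each control period).
- manip.camera(name): name is "side" or "top"; returns the picture (400x640x3 uint8, blue, green, red); there is no depth.
- manip.calibration(name): a dict with "fx", "fy", "cx", "cy" (pixels), "world_from_camera" (4x4, takes a point from camera to world coordinates). Camera axes: x right, y up, looking along -z (the intrinsics and any distortion apply to the point x, -y, -z); pixel columns grow to the right and rows downward; lengths in m; the calibration is good to about 2 mm. A picture is of the moment at which its call begins. calibration takes no time and is no camera call.
- manip.hand_in(): hands the job in; it is judged then, once.
The state is a dict: "clock": time; "joint_pos": joint angles; "joint_velocities": joint speeds; "tau": joint torques, N m; "position": TCP position; "ee_rot": TCP orientation; "ft_force": force on the tool from outside, world axes, zero at the start; "torque": the same for the moment, N m; "grip_width": opening from 0.0 (shut) to 1.0 (fully open); "grasp_force": force on a finger pad.
Only numpy, scipy, OpenCV 4.12 (cv2) and the standard library are available. Lean on these libraries where they do the work, as an engineer would, in place of code of your own. Each camera call takes 0.05 s, during which the arm holds its last target. There are 200 camera calls.

## Working session

There is one attempt and no reset: what is moved stays moved. The work goes in short steps, Python scripts to look and compute and a shell command to move; the robot and the scene stay as the last step left them, time stands still between calls to the robot, and variables do not carry over. Pictures are saved under pics/ and viewed, at most 12 in all, crops included, and the job is handed in when it is done.

```bash
ls; mkdir -p pics; python3 - <<'E'
from workcell import manip
import cv2
for n in("side","top"):
    im=manip.camera(n); cv2.imwrite(f"pics/{n}0.png",im); c=manip.calibration(n); print(n,c)
o=manip.get_obs(); print(o)
print(manip.grasp_offset)
E
```

```text
jog.py
pics
workcell.py
side {'fx': 369.2998812318632, 'fy': 369.2998812318632, 'cx': 315.04490820417476, 'cy': 198.20021414397502, 'world_from_camera': array([[-0.91322411,  0.32206319, -0.24959373,  0.43012921],
       [-0.40721271, -0.70016147,  0.58647397,  0.52977374],
       [ 0.01412577,  0.63721991,  0.77055256,  0.78003114],
       [ 0.        ,  0.        ,  0.        ,  1.        ]])}
top {'fx': 495.8439095309453, 'fy': 495.8439095309453, 'cx': 317.78518926569274, 'cy': 190.7993224544557, 'world_from_camera': array([[ 0.00676103,  0.98250286, -0.18612474,  0.3895785 ],
       [-0.99986099,  0.00947892,  0.01371648,  0.00357161],
       [ 0.01524074,  0.18600613,  0.98243037,  1.34054214],
       [ 0.        ,  0.        ,  0.        ,  1.        ]])}
{'clock': 0.1, 'joint_pos': array([-1.15458986,  0.33278639, -0.06472052,  1.46086204,  0.0216119 ,
        1.34987981, -0.08849788]), 'joint_velocities': array([-0.00066691, -0.000445  , -0.00058547, -0.00181269, -0.00143918,
        0.00026019,  0.00116941]), 'tau': array([ 7.70792449e-04, -6.26747847e+01,  4.88054124e-02, -3.92427742e+01,
        1.62592629e-02,  6.99681026e-03,  2.19102833e-05]), 'position': array([0.26539125, 0.56548981, 0.23060721]), 'ee_rot': array([ 2.17625956e-01,  9.76032048e-01, -6.10801509e-04, -1.05050602e-04]), 'ft_force': array([-0.0370728 ,  0.18536943,  0.05717409]), 'torque': array([ 0.01078152,  0.02559701, -0.01594101]), 'grasp_force': 0.0, 'grip_width': 0.9975309049355231}
0.0187
```

View pics/side0.png

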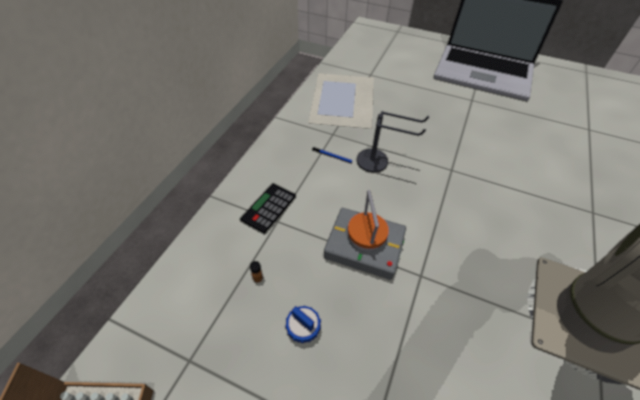

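View pics/top0.png

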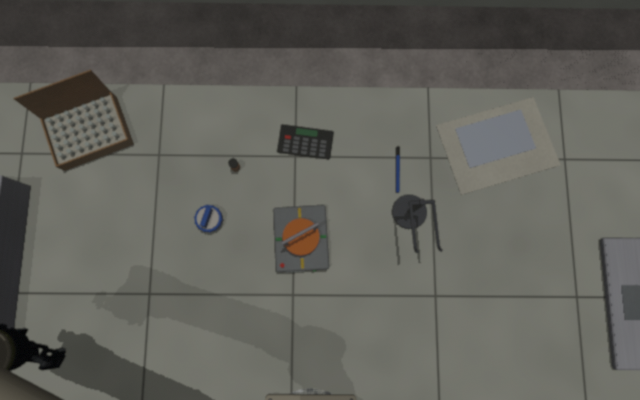

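Side view: the port is at about (366,240), with the orange cover at (368,230) and its handle rising to (370,195). The cartridge is at (303,323), the hanger foot at (372,160) and its prong tips at (427,118) and (424,132). Top view: cover at (301,237), cartridge at (208,219), hanger foot at (409,211). I'll enlarge the parts that matter.

```bash
cat > h.py <<'E'
import numpy as np, cv2
from workcell import manip
def ray(n,uv):
    c=manip.calibration(n); W=c["world_from_camera"]
    d=np.array([(uv[0]-c["cx"])/c["fx"],-(uv[1]-c["cy"])/c["fy"],-1.])
    d=W[:3,:3]@d; return W[:3,3],d/np.linalg.norm(d)
def plane(n,uv,z):
    o,d=ray(n,uv); return o+d*(z-o[2])/d[2]
def tri(a,b):  # side px, top px
    o1,d1=ray("side",a);o2,d2=ray("top",b)
    s=np.linalg.lstsq(np.c_[d1,-d2],o2-o1,rcond=None)[0]
    p,q=o1+s[0]*d1,o2+s[1]*d2
    return (p+q)/2,np.linalg.norm(p-q)
def proj(n,p):
    c=manip.calibration(n);W=c["world_from_camera"]
    q=W[:3,:3].T@(np.asarray(p)-W[:3,3]); return np.array([c["cx"]-c["fx"]*q[0]/q[2],c["cy"]+c["fy"]*q[1]/q[2]])
def crop(im,x,y,w,h,k,f):
    cv2.imwrite(f,cv2.resize(im[y:y+h,x:x+w],None,fx=k,fy=k,interpolation=cv2.INTER_CUBIC))
def blobs(im,lo,hi,mn=15):
    m=cv2.inRange(cv2.cvtColor(im,cv2.COLOR_BGR2HSV),np.array(lo),np.array(hi))
    n,l,s,c=cv2.connectedComponentsWithStats(m)
    return [(c[i].round(2),s[i],(l==i)) for i in range(1,n) if s[i,4]>=mn]
E
python3 - <<'E'
from h import *
S=cv2.imread("pics/side0.png");T=cv2.imread("pics/top0.png")
def up(im,x,y,w,h,k): return cv2.resize(im[y:y+h,x:x+w],None,fx=k,fy=k,interpolation=cv2.INTER_CUBIC)
# side crop: 280..440 x 100..350 split: port/hanger | cartridge
a=up(S,320,100,114,180,3.3); b=up(T,265,180,190,100,4)
cv2.imwrite("pics/s1.png",a); cv2.imwrite("pics/t1.png",b)
for nm,im in(("S",S),("T",T)):
  for col,lo,hi in(("orange",(3,150,90),(18,255,255)),("blue",(100,120,40),(130,255,255)),("yellow",(20,120,90),(32,255,255)),("green",(50,100,40),(85,255,255)),("red",(172,120,60),(180,255,255))):
    for c,s,m in blobs(im,lo,hi,4): print(nm,col,c,s)
E
```

```text
S orange [366.84 229.89] [348 213  40  34 922]
S blue [334.5  155.56] [319 150  32  12  78]
S blue [302.88 324.84] [286 307  34  36 457]
S yellow [339.39 228.52] [335 227  10   4  23]
S yellow [393.5 245. ] [389 243  10   5  24]
S green [260.62 201.41] [252 193  18  18 133]
S green [359.38 256.19] [358 254   4   6  16]
S red [253.5 215.5] [252 214   4   4   4]
T orange [295.5  226.97] [283 218  30  22 308]
T orange [304.2  243.23] [287 230  32  25 497]
T blue [397.47 172.54] [396 155   3  37  74]
T blue [205.73 215.07] [201 206  12  20  92]
T blue [213.32 223.21] [198 208  24  24  62]
T yellow [299.17 212.38] [298 208   3  10  24]
T yellow [302. 263.] [301 259   3   9  25]
T green [323. 236.] [321 236   5   1   5]
T green [278.38 238.62] [276 238   5   2   8]
```

View pics/s1.png

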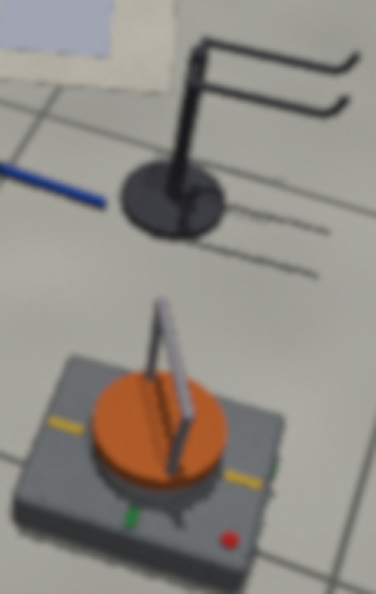

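View pics/t1.png

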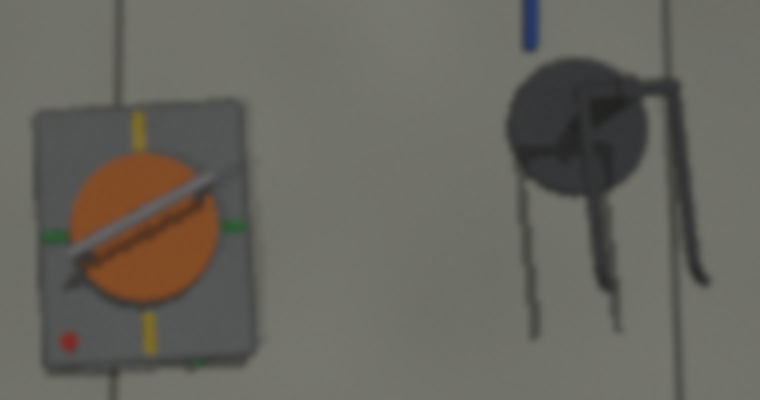

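Enlarged side view: the handle bar's ends are at about (160,303) and (188,413), and the prong tips at (357,56) and (347,98). Enlarged top view: bar ends at (78,250) and (210,178), prong tips at (608,288) and (707,283). Yellow dashes lie along about world x.

```bash
python3 - <<'E'
from h import *
np.set_printoptions(precision=4,suppress=True)
S=cv2.imread("pics/side0.png");T=cv2.imread("pics/top0.png")
s=lambda x,y:((x+.5)/3.3-.5+320,(y+.5)/3.3-.5+100)
t=lambda x,y:((x+.5)/4-.5+265,(y+.5)/4-.5+180)
def P(n,a,b):
    r=tri(a,b); print(n,*r); return r[0]
b1=P("bar near",s(187,413),t(76,251)); b2=P("bar far",s(160,301),t(211,178))
print("bar mid",(b1+b2)/2,"len",np.linalg.norm(b1-b2),"ang",np.degrees(np.arctan2(*(b1-b2)[[1,0]])))
P("tip -y",s(356,56),t(707,283));P("tip +y",s(346,99),t(607,288))
P("base -y",s(207,43),t(674,88));
P("elbow -y",s(338,71),t(694,272)); P("elbow +y",s(327,114),t(600,283))
P("foot",s(172,197),t(577,126))
B=lambda im,lo,hi,mn:blobs(im,lo,hi,mn)
# cover disc: ellipse of orange incl. handle gap by convex hull
for n,im in(("side",S),("top",T)):
    m=cv2.inRange(cv2.cvtColor(im,cv2.COLOR_BGR2HSV),(3,150,90),(18,255,255))
    pts=cv2.convexHull(cv2.findNonZero(m)); print(n,cv2.fitEllipse(pts))
# port dashes at z=.045
for c in((299.17,212.38),(302,263),(323,236),(278.38,238.62)): print("T dash",plane("top",c,.045))
for c in((339.39,228.52),(393.5,245),(359.38,256.19)): print("S dash",plane("side",c,.045))
P("yel+",(339.39,228.52),(299.17,212.38));P("yel-",(393.5,245.),(302,263))
E
python3 - <<'E'
from h import *
S=cv2.imread("pics/side0.png");T=cv2.imread("pics/top0.png")
a=cv2.resize(S[300:350,278:328],None,fx=8,fy=8,interpolation=cv2.INTER_CUBIC)
b=cv2.resize(T[194:244,184:234],None,fx=8,fy=8,interpolation=cv2.INTER_CUBIC)
cv2.imwrite("pics/cart.png",np.hstack([a,b]))
E
```

```text
bar near [0.4878 0.0675 0.1566] 0.0006465563139193128
bar far [ 0.5325 -0.0125  0.158 ] 0.0004453914304619274
bar mid [0.5102 0.0275 0.1573] len 0.09169584445565461 ang 119.20902329402632
tip -y [ 0.4709 -0.3032  0.1778] 0.0005087897769134632
tip +y [ 0.4664 -0.2436  0.1814] 0.0011193509584275384
base -y [ 0.5884 -0.2925  0.1601] 0.0015316691505320188
elbow -y [ 0.4796 -0.2999  0.162 ] 0.002786590711550005
elbow +y [ 0.4737 -0.2435  0.1627] 0.005029407003096451
foot [ 0.5874 -0.2628  0.0109] 0.0005080929321392679
side ((367.8227844238281, 229.53121948242188), (33.13361740112305, 40.47385787963867), 105.39083862304688)
top ((300.5344543457031, 236.42616271972656), (35.291717529296875, 35.92082595825195), 2.7204904556274414)
T dash [0.5766 0.0342 0.045 ]
T dash [0.4445 0.025  0.045 ]
T dash [ 0.5149 -0.029   0.045 ]
T dash [0.5071 0.0874 0.045 ]
S dash [0.5759 0.0327 0.045 ]
S dash [0.4429 0.0235 0.045 ]
S dash [0.5057 0.0853 0.045 ]
yel+ [0.5759 0.0341 0.0471] 0.0008979754564422391
yel- [0.4437 0.025  0.0472] 0.0015526507200041247
```

View pics/cart.png

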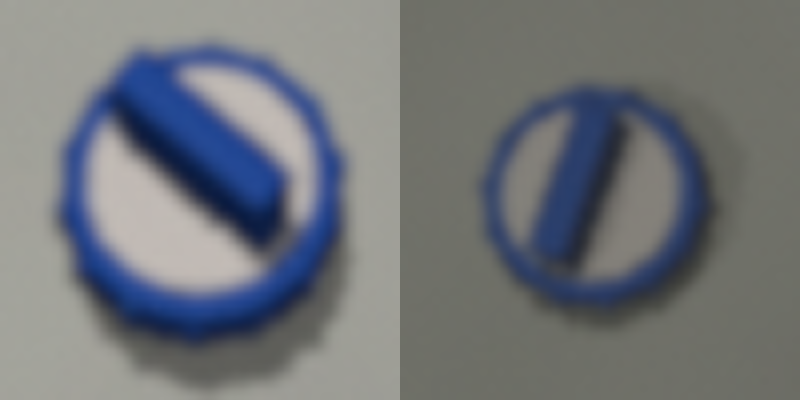

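The left half of that crop is the side view: the top face of the cartridge's bar runs from about (132,68) to (272,193). The right half is the top view: the top face runs from (597,105) to (555,252). Next I'll compute the cartridge pose and the first move.

```bash
cat >> h.py <<'E'
np.set_printoptions(precision=4,suppress=True)
from scipy.spatial.transform import Rotation as Ro
def go(x,y,z,yaw):  # world TCP target, yaw (deg) of tool y; prints shift, rotvec in tool axes
    o=manip.get_obs(); R=Ro.from_quat(o["ee_rot"])
    a=np.radians(yaw); Y=np.array([np.cos(a),np.sin(a),0]); Z=np.array([0,0,-1.])
    Rt=Ro.from_matrix(np.c_[np.cross(Y,Z),Y,Z])
    r=(R.inv()*Rt).as_rotvec(); d=R.inv().apply(np.array([x,y,z])-o["position"])
    print("rot",r.round(4),"shift",d.round(4)); return r,d
E
python3 - <<'E'
from h import *
s=lambda x,y:((x+.5)/8-.5+278,(y+.5)/8-.5+300)
t=lambda x,y:((x-400+.5)/8-.5+184,(y+.5)/8-.5+194)
a,ea=tri(s(132,68),t(597,105)); b,eb=tri(s(272,193),t(555,252))
print(a,ea,b,eb,(a+b)/2,np.linalg.norm(a-b),np.degrees(np.arctan2(*(a-b)[[1,0]])))
# rim of body (z .040): centres
for n,c in(("side",s(203,170)),("top",t(596,190))): print(n,plane(n,c,.04))
go(.5102,.0275,.235,29.2)
E
```

```text
[0.5836 0.2681 0.0717] 0.003734409931960259 [0.538  0.2806 0.0665] 0.0007324054452769106 [0.5608 0.2744 0.0691] 0.04757374573610984 -15.317793960323828
side [0.5601 0.2732 0.04  ]
top [0.5621 0.274  0.04  ]
rot [-0.0012  0.0004  0.6224] shift [-0.4502 -0.383  -0.0039]
```

Units first: shifts go in units of 20 mm and turns go in units of 0.05 rad. So -0.0375 m is -1.875, -0.4502 m is -22.51, 0.052 rad is 1.04.

```bash
echo '[0, 0, 1.04, -1.875, -1.6, 0, 1, 0, 0, 2.08, -3.75, -3.2, 0, 1, 0, 0, 3.12, -5.625, -4.8, 0, 1, 0, 0, 4.16, -7.5, -6.4, 0, 1, 0, 0, 5.2, -9.375, -8, 0, 1, 0, 0, 6.24, -11.25, -9.6, 0, 1, 0, 0, 7.28, -13.125, -11.15, 0, 1, 0, 0, 8.32, -15, -12.75, 0, 1, 0, 0, 9.36, -16.875, -14.35, 0, 1, 0, 0, 10.4, -18.75, -15.95, 0, 1, 0, 0, 11.44, -20.625, -17.55, 0, 1, 0, 0, 12.44, -22.51, -19.15, -0.2, 1, 0, 0, 12.44, -22.51, -19.15, -0.2, 0.6, 0, 0, 12.44, -22.51, -19.15, -0.2, 0.6]' > path.dat && python3 jog.py path.dat; python3 - <<'E'
from h import *
go(.5102,.0275,.1385,29.2)
E
```

```text
clock: 1.85
position: [0.51, 0.0284, 0.2349]
ee_rot: [0.506, 0.863, -0.0, -0.0]
ft_force: [0.6, 0.5, -1.1]
grip_width: 0.612
grasp_force: 0.0
rot [-0.0006 -0.0006  0.0009] shift [-0.0009 -0.0002  0.0964]
```

```bash
echo '[0, 0, 0, 0, 0, 1.5, 0.6, 0, 0, 0, 0, 0, 3, 0.6, 0, 0, 0, 0, 0, 4, 0.6, 0, 0, 0, 0, 0, 4.8, 0.6, 0, 0, 0, 0, 0, 4.8, 0.6, 0, 0, 0, 0, 0, 4.8, 0, 0, 0, 0, 0, 0, 4.8, 0, 0, 0, 0, 0, 0, 4.8, 0, 0, 0, 0, 0, 0, 4.8, 0, 0, 0, 0, 0, 0, 4.8, 0, 0, 0, 0, 0, 0, 4.8, 0]' > path.dat && python3 jog.py path.dat 40
```

```text
clock: 3.22
position: [0.5107, 0.0279, 0.14]
ee_rot: [0.506, 0.863, 0.0, 0.0]
ft_force: [-2.0, 0.0, 5.8]
grip_width: 0.075
grasp_force: 39.2
```

```bash
echo '[0, 0, 0, 0, 0, -0.5, 0, 0, 0, 0, 0, 0, -1.5, 0, 0, 0, 0, 0, 0, -2.75, 0, 0, 0, 0, 0, 0, -4.25, 0, 0, 0, 0, 0, 0, -5.75, 0, 0, 0, 0, 0, 0, -6.75, 0, 0, 0, 0, 0, 0, -7.25, 0, 0, 0, 0, 0, 0, -7.25, 0, 0, 0, 0, 0, 0, -7.25, 0]' > path.dat && python3 jog.py path.dat; python3 - <<'E'
from h import *
S=manip.camera("side");T=manip.camera("top")
a=cv2.resize(S[100:280,300:450],None,fx=2.6,fy=2.6,interpolation=cv2.INTER_CUBIC)
b=cv2.resize(T[170:280,265:455],None,fx=2.1,fy=2.1,interpolation=cv2.INTER_CUBIC)
b=cv2.copyMakeBorder(b,0,a.shape[0]-b.shape[0],0,0,cv2.BORDER_CONSTANT)
cv2.imwrite("pics/lift.png",np.hstack([a,b]))
cv2.imwrite("pics/side_l.png",S);cv2.imwrite("pics/top_l.png",T)
go(.388,-.280,.285,5)
E
```

```text
clock: 4.35
position: [0.51, 0.0278, 0.2834]
ee_rot: [0.506, 0.863, -0.0, -0.0]
ft_force: [-0.7, 0.3, -0.9]
grip_width: 0.072
grasp_force: 39.3
rot [-0.0015 -0.0001  0.4227] shift [-0.2091 -0.2567 -0.0013]
```

View pics/lift.png

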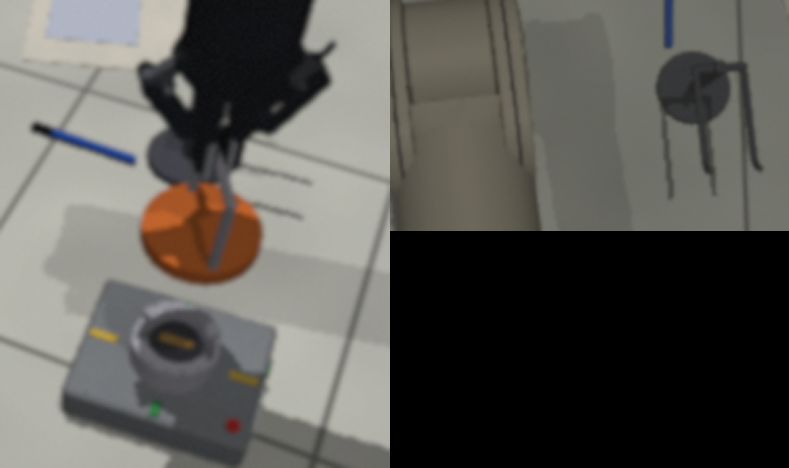

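The lifted cover hangs upright in the fingers, with its disc at about (200,230). The port's open collar shows at about (175,345), with the brass key in line with the yellow dashes. I'll carry the cover to the hanger.

Converted, -0.2567 m is -12.835, -0.246 m is -12.3, 0.4227 rad is 8.454.

```bash
echo '[0, 0, 0.6, -0.6, -0.75, 0, 0, 0, 0, 1.4, -1.75, -2.15, 0, 0, 0, 0, 2.2, -3, -3.65, 0, 0, 0, 0, 3.2, -4.25, -5.2, 0, 0, 0, 0, 4.2, -5.5, -6.75, 0, 0, 0, 0, 5.2, -6.75, -8.3, 0, 0, 0, 0, 6.2, -8, -9.85, 0, 0, 0, 0, 7.2, -9.25, -11.35, 0, 0, 0, 0, 8, -10, -12.3, 0, 0, 0, 0, 8.454, -10.45, -12.835, 0, 0, 0, 0, 8.454, -10.45, -12.835, 1.5, 0, 0, 0, 8.454, -10.45, -12.835, 3, 0, 0, 0, 8.454, -10.45, -12.835, 4.25, 0, 0, 0, 8.454, -10.45, -12.835, 4.75, 0, 0, 0, 8.454, -10.45, -12.835, 4.75, 0, 0, 0, 8.454, -10.45, -12.835, 4.75, 0]' > path.dat && python3 jog.py path.dat; python3 - <<'E'
from h import *
S=manip.camera("side");T=manip.camera("top")
a=cv2.resize(S[70:210,340:500],None,fx=2.5,fy=2.5,interpolation=cv2.INTER_CUBIC)
b=cv2.resize(T[180:320,360:520],None,fx=2.5,fy=2.5,interpolation=cv2.INTER_CUBIC)
cv2.imwrite("pics/pre.png",np.hstack([a,b]))
go(.5874-.0797,-.2628-.007,.185,5)
E
```

```text
clock: 6.45
position: [0.3889, -0.2801, 0.1902]
ee_rot: [0.675, 0.737, 0.0, 0.001]
ft_force: [-0.1, 0.5, -0.9]
grip_width: 0.071
grasp_force: 39.2
rot [0.0013 0.0003 0.0001] shift [-0.0001  0.1193  0.0053]
```

View pics/pre.png

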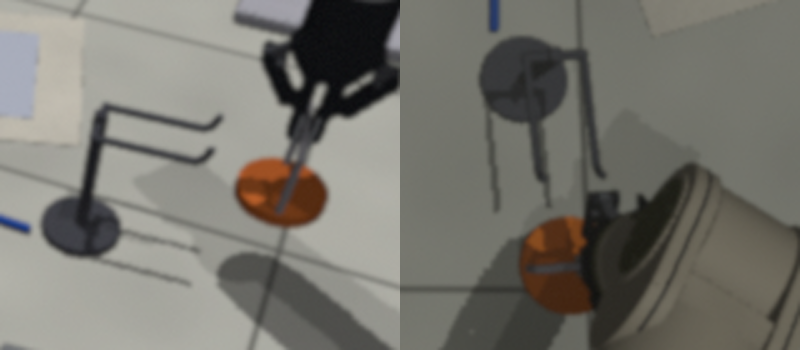

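The cover hangs level in front of the prong tips, centred on them sideways, and its disc is below prong height. Now slide it on and lower it.

```bash
echo '[0, 0, 0, 0, 0.4, 0, 0, 0, 0, 0, 0, 1.15, 0, 0, 0, 0, 0, 0, 2.15, 0, 0, 0, 0, 0, 0, 3.15, 0, 0, 0, 0, 0, 0, 4.15, 0, 0, 0, 0, 0, 0, 5, 0, 0, 0, 0, 0, 0, 5.6, 0, 0, 0, 0, 0, 0, 5.95, 0, 0, 0, 0, 0, 0, 5.95, 0, 0, 0, 0, 0, 0, 5.95, 0, 0, 0, 0, 0, 0, 5.95, 0.75, 0, 0, 0, 0, 0, 5.95, 1.4, 0, 0, 0, 0, 0, 5.95, 1.7, 0, 0, 0, 0, 0, 5.95, 1.9, 0, 0, 0, 0, 0, 5.95, 2, 0, 0, 0, 0, 0, 5.95, 2, 0]' > path.dat && python3 jog.py path.dat; python3 - <<'E'
from h import *
S=manip.camera("side");T=manip.camera("top")
a=cv2.resize(S[70:210,340:500],None,fx=2.5,fy=2.5,interpolation=cv2.INTER_CUBIC)
b=cv2.resize(T[180:320,360:520],None,fx=2.5,fy=2.5,interpolation=cv2.INTER_CUBIC)
cv2.imwrite("pics/hang.png",np.hstack([a,b]))
E
```

```text
clock: 8.55
position: [0.5069, -0.2696, 0.1504]
ee_rot: [0.676, 0.737, 0.0, -0.0]
ft_force: [-5.9, 3.1, 10.9]
grip_width: 0.076
grasp_force: 40.4
```

View pics/hang.png

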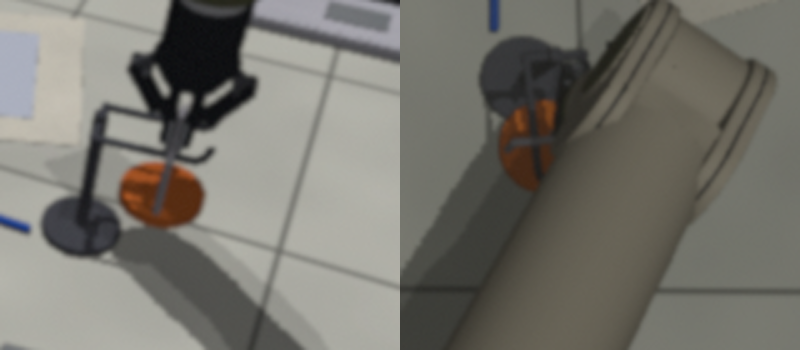

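The bar lies across both prongs, and the 11 N upward reaction confirms contact. Let go, rise straight up and check.

Converted, -0.13 m is -6.5, -0.11 m is -5.5.

```bash
echo '[0, 0, 0, 0, 0, 0, 0.15, 0, 0, 0, 0, 0, 0, 0.3, 0, 0, 0, 0, 0, 0, 0.4, 0, 0, 0, 0, 0, 0, 0.4, 0, 0, 0, 0, 0, 0, 0.4, 0, 0, 0, 0, 0, 0, 0.4, 0, 0, 0, 0, 0, -1, 0.4, 0, 0, 0, 0, 0, -2.5, 0.4, 0, 0, 0, 0, 0, -4, 0.4, 0, 0, 0, 0, 0, -5.5, 0.4, 0, 0, 0, 0, 0, -6.5, 0.4]' > path.dat && python3 jog.py path.dat; python3 - <<'E'
from h import *
go(.5608,.2742,.20,74.7)
E
```

```text
clock: 10.02
position: [0.5071, -0.2697, 0.2808]
ee_rot: [0.676, 0.737, 0.0, 0.001]
ft_force: [0.4, 0.4, -0.7]
grip_width: 0.397
grasp_force: 0.0
rot [ 0.0009  0.0011 -1.2165] shift [0.5372 0.1008 0.0807]
```

```bash
echo '[0, 0, -0.8, 0.9, 0.15, 0, 0.5, 0, 0, -2.4, 2.65, 0.5, 0, 0.5, 0, 0, -4.2, 4.65, 0.85, 0, 0.5, 0, 0, -6, 6.65, 1.25, 0, 0.5, 0, 0, -7.8, 8.65, 1.6, 0, 0.5, 0, 0, -9.6, 10.65, 2, 0, 0.5, 0, 0, -11.4, 12.65, 2.35, 0, 0.5, 0, 0, -13.2, 14.65, 2.75, 0, 0.5, 0, 0, -15, 16.65, 3.1, 0, 0.5, 0, 0, -16.8, 18.65, 3.5, 0, 0.5, 0, 0, -18.6, 20.65, 3.85, 0.5, 0.5, 0, 0, -20.4, 22.65, 4.25, 1.5, 0.5, 0, 0, -22.2, 24.65, 4.6, 3, 0.5, 0, 0, -23.6, 26.25, 4.9, 4, 0.5, 0, 0, -24.33, 26.85, 5.04, 4.5, 0.5, 0, 0, -24.33, 26.85, 5.04, 4.5, 0.5, 0, 0, -24.33, 26.85, 5.04, 4.5, 0.5]' > path.dat && python3 jog.py path.dat; python3 - <<'E'
from h import *
S=manip.camera("side");T=manip.camera("top")
cv2.imwrite("pics/side_c.png",S);cv2.imwrite("pics/top_c.png",T)
a=cv2.resize(S[90:280,320:435],None,fx=3,fy=3,interpolation=cv2.INTER_CUBIC)
b=cv2.resize(T[200:275,265:325],None,fx=7,fy=7,interpolation=cv2.INTER_CUBIC)
b=cv2.copyMakeBorder(b,0,a.shape[0]-b.shape[0],0,0,cv2.BORDER_CONSTANT)
cv2.imwrite("pics/port.png",np.hstack([a,b])); print(a.shape,b.shape)
go(.5608,.2742,.046,74.7)
E
```

```text
clock: 12.15
position: [0.5613, 0.2727, 0.1903]
ee_rot: [0.134, 0.991, 0.0, 0.001]
ft_force: [-0.0, 0.3, -0.5]
grip_width: 0.5
grasp_force: 0.0
(570, 345, 3) (570, 420, 3)
rot [ 0.0011  0.0014 -0.0024] shift [0.001  0.0009 0.1445]
```

View pics/port.png

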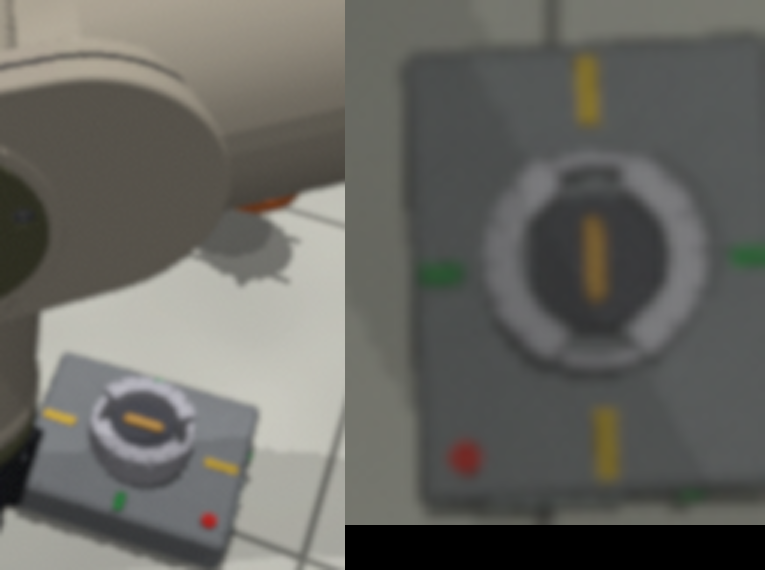

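The top view shows the open collar centred at about (597,258) in the picture, with the brass key at (595,260). In the side view the key is at (143,422). The arm hides the hanger, so I'll check the cover later.

Converted, 0.1445 m is 7.225, 0.13 m is 6.5.

```bash
echo '[0, 0, 0, 0.05, 0.05, 1.5, 0.5, 0, 0, 0, 0.05, 0.05, 3.5, 0.5, 0, 0, 0, 0.05, 0.05, 5.5, 0.5, 0, 0, 0, 0.05, 0.05, 6.5, 0.5, 0, 0, 0, 0.05, 0.05, 7.225, 0.5, 0, 0, 0, 0.05, 0.05, 7.225, 0.5, 0, 0, 0, 0.05, 0.05, 7.225, 0, 0, 0, 0, 0.05, 0.05, 7.225, 0, 0, 0, 0, 0.05, 0.05, 7.225, 0, 0, 0, 0, 0.05, 0.05, 7.225, 0, 0, 0, 0, 0.05, 0.05, 7.225, 0, 0, 0, 0, 0.05, 0.05, 7.225, 0]' > path.dat && python3 jog.py path.dat 60; python3 - <<'E'
from h import *
S=cv2.imread("pics/side_c.png");T=cv2.imread("pics/top_c.png")
s=lambda x,y:((x+.5)/3-.5+320,(y+.5)/3-.5+90)
t=lambda x,y:((x-345+.5)/7-.5+265,(y+.5)/7-.5+200)
print("key",tri(s(143,422),t(595,259)))
print("collar",plane("top",t(597,256),.077), plane("side",s(143,418),.077),tri(s(143,418),t(597,256)))
ks=[b for b in blobs(T,(8,100,70),(25,255,255),4)]
for c,st,m in ks: print("T",c,st,plane("top",c,.0745))
for c,st,m in blobs(S,(8,100,70),(25,255,255),4): print("S",c,st,plane("side",c,.0745))
o=manip.get_obs();print(o["torque"])
E
```

```text
clock: 13.75
position: [0.5607, 0.2759, 0.0463]
ee_rot: [0.133, 0.991, 0.001, 0.001]
ft_force: [-0.7, 0.3, 6.2]
grip_width: 0.155
grasp_force: 59.5
key (array([0.5097, 0.0298, 0.0736]), np.float64(0.0009239719911426799))
collar [0.5109 0.029  0.077 ] [0.5101 0.0286 0.077 ] (array([0.5104, 0.029 , 0.0775]), np.float64(0.0008731495359612041))
T [82.  73.4] [80 73  5  2  5] [0.9459 0.6248 0.0745]
T [68.5 78.5] [67 78  4  2  4] [0.9308 0.6595 0.0745]
T [60.5 81.5] [59 81  4  2  4] [0.9219 0.68   0.0745]
T [51.5  84.83] [49 84  6  3  6] [0.9121 0.7029 0.0745]
T [41.5 88.5] [40 88  4  2  4] [0.9014 0.7284 0.0745]
T [30.4 92.4] [29 92  4  2  5] [0.8899 0.7566 0.0745]
T [110.8  94.2] [109  93   4   4   5] [0.8876 0.5425 0.0745]
T [ 41.5 119.5] [ 41 118   2   4   4] [0.8145 0.7189 0.0745]
T [126.2 139.2] [125 138   3   3   5] [0.7629 0.4917 0.0745]
T [ 50.12 145.5 ] [ 49 142   3   8   8] [0.7436 0.6887 0.0745]
T [ 52.4 153. ] [ 52 151   2   5   5] [0.7233 0.6806 0.0745]
T [ 57.57 164.43] [ 56 163   5   3   7] [0.6928 0.664  0.0745]
T [299.03 212.34] [298 208   3  10  29] [0.5725 0.0338 0.0745]
T [422.54 226.87] [414 219  22  15 240] [ 0.5376 -0.2842  0.0745]
T [416.03 242.58] [400 221  37  36 662] [ 0.4971 -0.2662  0.0745]
T [300.03 236.36] [299 231   3  12  33] [0.5106 0.0304 0.0745]
T [302.   262.82] [301 258   3  10  28] [0.4437 0.0246 0.0745]
S [408.55 157.73] [400 155  18   6  55] [ 0.4844 -0.2458  0.0745]
S [339.63 228.59] [335 227  10   5  27] [0.5694 0.0526 0.0745]
S [367.39 230.43] [361 228  13   6  46] [0.5089 0.0306 0.0745]
S [393.32 244.97] [388 243  11   5  31] [0.4428 0.0439 0.0745]
S [256.58 276.15] [252 272  10  10  52] [0.6838 0.2388 0.0745]
S [ 43.33 386.8 ] [   0  363  146   37 1438] [0.9129 0.5749 0.0745]
S [ 27.8 368.4] [ 27 367   3   3   5] [0.9626 0.5645 0.0745]
S [ 27.5  372.75] [ 27 372   2   3   4] [0.9569 0.5699 0.0745]
[-0.1449  0.0709 -0.0068]
```

The cartridge is gripped. Next I'll lift it and carry it to above the port.

```bash
echo '[0, 0, 0, 0, 0, -0.5, 0, 0, 0, 0, 0, 0, -1.5, 0, 0, 0, 0, 0, 0, -3, 0, 0, 0, 0, 0, 0, -4.5, 0, 0, 0, 0, 0, 0, -5.75, 0, 0, 0, 0, 0, 0, -6.5, 0, 0, 0, 0, 0, 0, -6.5, 0, 0, 0, 0, 0, 0, -6.5, 0]' > path.dat && python3 jog.py path.dat; python3 - <<'E'
from h import *
go(.5103,.0295,.165,94)
E
```

```text
clock: 14.75
position: [0.5593, 0.2753, 0.1738]
ee_rot: [0.133, 0.991, -0.0, -0.001]
ft_force: [-0.1, -0.1, -0.9]
grip_width: 0.15
grasp_force: 58.4
rot [-0.0008 -0.0012 -0.3367] shift [-0.0176 -0.25    0.0091]
```

```bash
echo '[0, 0, -0.3, -0.05, -0.6, 0, 0, 0, 0, -0.9, -0.1, -1.75, 0, 0, 0, 0, -1.8, -0.2, -3.25, 0, 0, 0, 0, -2.6, -0.35, -5, 0, 0, 0, 0, -3.6, -0.45, -6.75, 0, 0, 0, 0, -4.6, -0.6, -8.5, 0.1, 0, 0, 0, -5.4, -0.7, -10.25, 0.2, 0, 0, 0, -6.2, -0.8, -11.5, 0.3, 0, 0, 0, -6.6, -0.85, -12.2, 0.4, 0, 0, 0, -6.734, -0.88, -12.5, 0.45, 0, 0, 0, -6.734, -0.88, -12.5, 0.45, 0, 0, 0, -6.734, -0.88, -12.5, 0.45, 0, 0, 0, -6.734, -0.88, -12.5, 0.45, 0]' > path.dat && python3 jog.py path.dat; python3 - <<'E'
from h import *
S=manip.camera("side");T=manip.camera("top")
cv2.imwrite("pics/side_d.png",S);cv2.imwrite("pics/top_d.png",T)
a=cv2.resize(S[150:270,320:440],None,fx=3.3,fy=3.3,interpolation=cv2.INTER_CUBIC)
b=cv2.resize(T[180:300,265:385+60],None,fx=2.2,fy=2.2,interpolation=cv2.INTER_CUBIC)
b=cv2.copyMakeBorder(b,0,a.shape[0]-b.shape[0],0,0,cv2.BORDER_CONSTANT)
cv2.imwrite("pics/over.png",np.hstack([a,b]))
o=manip.get_obs(); p=o["position"]; print(p)
Rm=Ro.from_quat(o["ee_rot"]).as_matrix(); print(Rm)
# predicted centre of body's top disc and fitted ellipse in the side view
print("pred rim top",proj("side",p+[0,0,-.0063]),"bottom of spigot",proj("side",p+[0,0,-.0463]))
m=cv2.inRange(cv2.cvtColor(S,cv2.COLOR_BGR2HSV),(100,120,40),(130,255,255)); m[:200]*=(np.ones((200,1),np.uint8))
for c,st,k in blobs(S,(100,120,40),(130,255,255),20): print(c,st)
go(.5103,.0295,.165,94)
E
```

```text
clock: 16.38
position: [0.5109, 0.0303, 0.1658]
ee_rot: [-0.035, 0.999, 0.0, -0.0]
ft_force: [-0.8, 0.1, -1.3]
grip_width: 0.151
grasp_force: 58.5
[0.5109 0.0301 0.1658]
[[-0.9975 -0.0703  0.    ]
 [-0.0703  0.9975  0.    ]
 [-0.      0.     -1.    ]]
pred rim top [371.5036 207.3229] bottom of spigot [369.1333 218.4294]
[334.15 155.43] [319 150  32  12  75]
[371.82 212.76] [356 194  32  33 372]
rot [0.     0.     0.0005] shift [ 0.0006 -0.0005  0.0008]
```

View pics/over.png

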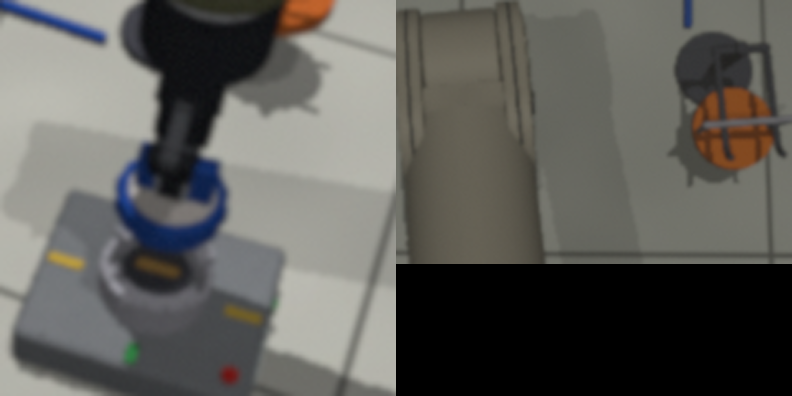

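Side view: the cartridge is directly above the bore, its blue ring centred at about (172,200) and the key at (158,268). Top view: the cover hangs across both prongs with the bar near (748,123). Descend gently.

Converted, 0.0006 m is 0.03, -0.0005 m is -0.025.

```bash
echo '[0, 0, 0, 0.03, -0.025, 0.5, 0, 0, 0, 0, 0.03, -0.025, 1.1, 0, 0, 0, 0, 0.03, -0.025, 1.6, 0, 0, 0, 0, 0.03, -0.025, 1.9, 0, 0, 0, 0, 0.03, -0.025, 2.05, 0, 0, 0, 0, 0.03, -0.025, 2.2, 0, 0, 0, 0, 0.03, -0.025, 2.35, 0, 0, 0, 0, 0.03, -0.025, 2.35, 0, 0, 0, 0, 0.03, -0.025, 2.35, 0]' > path.dat && python3 jog.py path.dat; python3 - <<'E'
from h import *
o=manip.get_obs(); print(o["position"],o["ft_force"],o["torque"])
E
```

```text
clock: 17.6
position: [0.5103, 0.0292, 0.1189]
ee_rot: [-0.035, 0.999, 0.0, 0.0]
ft_force: [-0.3, -0.0, -0.4]
grip_width: 0.154
grasp_force: 58.5
[0.5103 0.0292 0.1189] [-0.3062 -0.0394 -0.3804] [ 0.039   0.007  -0.0234]
```

It's 4 mm into the lip with no contact force. Push on against the spring.

```bash
echo '[0, 0, 0, 0, 0, 0.15, 0, 0, 0, 0, 0, 0, 0.3, 0, 0, 0, 0, 0, 0, 0.45, 0, 0, 0, 0, 0, 0, 0.55, 0, 0, 0, 0, 0, 0, 0.65, 0, 0, 0, 0, 0, 0, 0.675, 0, 0, 0, 0, 0, 0, 0.675, 0, 0, 0, 0, 0, 0, 0.675, 0]' > path.dat && python3 jog.py path.dat; python3 - <<'E'
from h import *
o=manip.get_obs(); print(o["position"],o["ft_force"],o["torque"])
E
```

```text
clock: 18.6
position: [0.5104, 0.0292, 0.1054]
ee_rot: [-0.035, 0.999, 0.0, 0.0]
ft_force: [-0.4, 0.9, 4.0]
grip_width: 0.152
grasp_force: 59.1
[0.5104 0.0292 0.1054] [-0.3847  0.8526  4.0242] [ 0.0593  0.2017 -0.0019]
```

Converted, 0.001 m is 0.05.

```bash
echo '[0, 0, 0, 0, 0, 0.05, 0, 0, 0, 0, 0, 0, 0.05, 0, 0, 0, 0, 0, 0, 0.05, 0]' > path.dat && python3 jog.py path.dat; echo '[0, 0, 0, 0, 0, 0.05, 0, 0, 0, 0, 0, 0, 0.05, 0, 0, 0, 0, 0, 0, 0.05, 0]' > path.dat && python3 jog.py path.dat 
```

```text
clock: 18.98
position: [0.5103, 0.0292, 0.1044]
ee_rot: [-0.035, 0.999, 0.0, 0.0]
ft_force: [-1.4, -1.2, 5.4]
grip_width: 0.153
grasp_force: 59.2
clock: 19.35
position: [0.5104, 0.0292, 0.1042]
ee_rot: [-0.035, 0.999, 0.0, 0.0]
ft_force: [-5.5, 0.0, 14.8]
grip_width: 0.147
grasp_force: 60.9
```

The shoulder met the collar at TCP z ≈ 0.1043 (plunger 0.010). Back off 1.3 mm and twist clockwise, which is +z of the tool.

```bash
echo '[0, 0, 0, 0, 0, -0.09, 0, 0, 0, 0, 0, 0, -0.09, 0, 0, 0, 1.2, 0, 0, -0.09, 0, 0, 0, 3, 0, 0, -0.09, 0, 0, 0, 5, 0, 0, -0.09, 0, 0, 0, 7, 0, 0, -0.09, 0, 0, 0, 9, 0, 0, -0.09, 0, 0, 0, 9, 0, 0, -0.09, 0]' > path.dat && python3 jog.py path.dat 90; python3 - <<'E'
from h import *
o=manip.get_obs(); print(o["position"],o["ft_force"],o["torque"])
E
```

```text
clock: 20.35
position: [0.5105, 0.0295, 0.1052]
ee_rot: [0.188, 0.982, 0.0, 0.0]
ft_force: [-0.6, 1.6, 5.5]
grip_width: 0.145
grasp_force: 87.9
[0.5105 0.0295 0.1052] [-0.5837  1.6004  5.5484] [ 0.4157 -0.0734  0.2421]
```

It turns freely. Continue to the stop.

```bash
echo '[0, 0, 2, 0, 0, 0, 0, 0, 0, 4.4, 0, 0, 0, 0, 0, 0, 6.8, 0, 0, 0, 0, 0, 0, 9.2, 0, 0, 0, 0, 0, 0, 11.6, 0, 0, 0, 0, 0, 0, 14, 0, 0, 0, 0, 0, 0, 16.4, 0, 0, 0, 0, 0, 0, 18.8, 0, 0, 0, 0, 0, 0, 20.6, 0, 0, 0, 0, 0, 0, 21.8, 0, 0, 0, 0, 0, 0, 22.4, 0, 0, 0, 0, 0, 0, 22.4, 0, 0, 0, 0, 0, 0, 22.4, 0, 0, 0, 0]' > path.dat && python3 jog.py path.dat; python3 - <<'E'
from h import *
o=manip.get_obs(); R=Ro.from_quat(o["ee_rot"]).as_matrix(); print(o["position"],o["ft_force"],o["torque"],np.degrees(np.arctan2(R[1,1],R[0,1])))
S=manip.camera("side");T=manip.camera("top")
a=cv2.resize(S[90:270,320:440],None,fx=3.2,fy=3.2,interpolation=cv2.INTER_CUBIC)
b=cv2.resize(T[180:280,265:445],None,fx=2.2,fy=2.2,interpolation=cv2.INTER_CUBIC)
b=cv2.copyMakeBorder(b,0,a.shape[0]-b.shape[0],0,0,cv2.BORDER_CONSTANT)
cv2.imwrite("pics/end.png",np.hstack([a,b]))
E
```

```text
clock: 21.98
position: [0.5101, 0.0289, 0.105]
ee_rot: [0.681, 0.732, -0.0, -0.0]
ft_force: [-1.8, -1.2, 5.2]
grip_width: 0.146
grasp_force: 88.0
[0.5101 0.0289 0.105 ] [-1.788  -1.1906  5.1727] [-0.3962  0.4403  0.0578] 4.114369103517397
```

View pics/end.png

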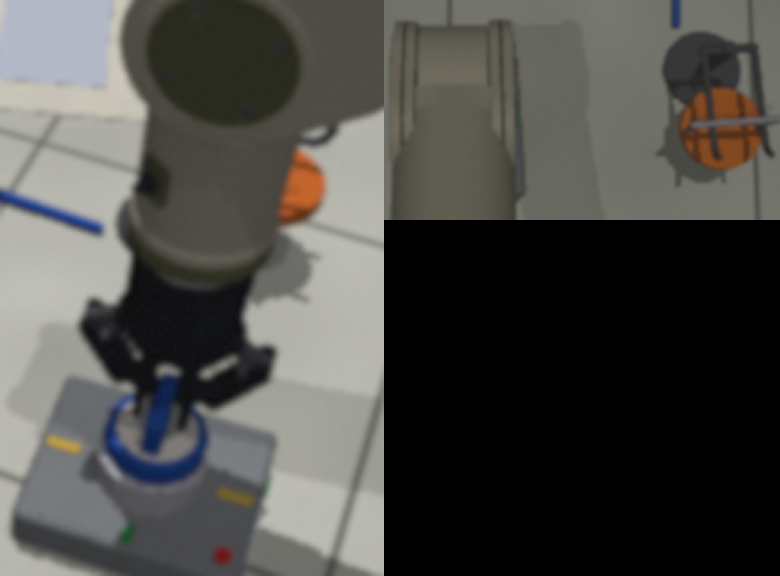

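The grip bar is in line with the green dashes, the blue body sits down on the collar, and the cover hangs across both prongs. One small extra turn will confirm the stop by torque.

```bash
for i in 1; do echo '[0, 0, 0.8, 0, 0, 0, 0, 0, 0, 0.8, 0, 0, 0, 0, 0, 0, 0.8, 0, 0, 0, 0, 0, 0, 0.8, 0, 0, 0, 0]' > path.dat && python3 jog.py path.dat; done; python3 - <<'E'
from h import *
L=[]
for i in range(8):
    manip.camera("side"); o=manip.get_obs(); L.append(np.r_[o["ft_force"],o["torque"]])
L=np.array(L);print(L.mean(0),L.std(0)); R=Ro.from_quat(o["ee_rot"]).as_matrix(); print(o["position"],np.degrees(np.arctan2(R[1,1],R[0,1])))
E
```

```text
clock: 22.58
position: [0.5101, 0.0292, 0.105]
ee_rot: [0.696, 0.718, -0.0, -0.0]
ft_force: [-2.7, -1.0, 5.4]
grip_width: 0.144
grasp_force: 88.0
[-2.9838 -1.1533  4.8331 -0.2694  0.7949  0.2104] [0.536  0.7902 0.5342 0.0485 0.0654 0.1324]
[0.5101 0.0291 0.105 ] 1.7510245209115474
```

```bash
python3 -c "
from workcell import manip
print(manip.hand_in())"
```

```text
the job is handed in; nothing more can be done
None
```

I handed the job in at about 23 s. In the last images the cover hangs by its handle across both prongs. The cartridge is in the port, pushed in and turned about 92° clockwise, and the gripper still holds it. The hand-in returned no verdict.

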